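# Lock the slide carrier and hold the scope's focus lever at its fourth click

## Task

On the low inverted microscope, swing the aluminium keeper bar (yellow knob) shut over the slide carrier until it snaps into its catch. Then, with the gripper on the green post, advance the spring-return focus lever exactly four clicks from rest without clicking on to a fifth, and finish while still holding it there: do not let go, as it would spring back. Leave the carrier in its recess and everything else where it stands.

Things in the scene. Friction and masses are not known exactly. Their poses are not given: they have to be found in the camera images.
- scope: Low inverted microscope, fixed on the table: dark box 250 (its x) x 360 (its y) x 60 mm high with a dark grey deck on top. Origin under its centre, on the table, z up. Its place and yaw (within 0.35 rad) vary; unturned, its -x side faces the robot, +y is the robot's left. Deck: slide recess and keeper bar on the +y half, focus lever on the -y half, camera port and objectives on the +x side.
- keeper (a joint): Angle of the keeper bar about its upright pivot (rad): 0 = shut on its stop; grows as it opens, counter-clockwise from above. Starts 0.7 to 1.15 open, turns lightly, stays where left. From about 0.28 rad down to 0.11 rad a spring catch resists (up to 2.5 N at the knob), then it snaps shut and stays shut.
- keeper_knob (a point): Middle of the keeper's yellow knob: an upright round post, 14 mm diameter, 34 mm tall; this point is 17 mm below its top, 92 mm above the table. It stands on the bar (13 mm wide, 22 mm round at the end, top 74.5 mm above the table), 90 mm from the pivot. Shut, the knob lies from the pivot along the scope's +y; open, it is swung towards the scope's -x.
- keeper_hinge (a point): On the keeper bar's pivot axis, at the height of keeper_knob. In the scope's frame at x = -18 mm, y = -2 mm.
- focus (a joint): Angle of the focus lever about its upright axis (rad): 0 = rest stop, where it starts; grows as advanced, counter-clockwise from above, post moving to the scope's -y. A click every 10 degrees (0.1745 rad, 15 mm at the post), the fourth at 0.698; end stop 1.22. Springs back if let go. Push at the post falls from 4-5 N to about 2 N before each click, then jumps up 3 N just as the click is reached.
- focus_grip (a point): Middle of the green post of the focus lever, the place to grip: this point is 18 mm below its top and 97 mm above the table.
- focus_post: The green post: upright, round, 14 mm diameter, 36 mm tall; origin at its foot's centre, on the lever arm (16 mm wide, top 79 mm above the table), 85 mm from the lever's axis. At rest the arm points 165 degrees counter-clockwise from the scope's +x. Five painted dots beyond it, 107 mm from the axis, mark rest and clicks 1 to 4; the fourth is the larger green one.
- focus_hinge (a point): On the focus lever's axis, at the height of focus_grip. In the scope's frame at x = 45 mm, y = -95 mm; a toothed wheel of 45 mm radius lies on the deck there.
- carrier: Slide carrier, aluminium frame with a glass slide, 30 x 76 x 6 mm, loose in its low-walled recess in the deck (66 mm above the table at its top) under where the shut bar lies. Not to be moved. Origin at the centre of its underside.
- objective_red: Spare objective with red rings, 26 mm diameter, 45 mm tall, standing loose on the deck's far left corner (+x, +y of the scope). Leave alone. Origin at the centre of its foot.
- objective_yellow: Spare objective with yellow rings, 26 mm diameter, 45 mm tall, standing on the table. Leave alone. Origin at the centre of its foot.
- bottle: Small amber bottle with a black cap, 48 mm diameter, 95 mm tall, on the table. Leave alone. Origin at the centre of its foot.
- dish: Covered petri dish, 94 mm diameter, 16 mm tall, on the table. Leave alone. Origin at the centre of its underside.
- slide_box: Blue slide box, 86 x 101 x 33 mm, on the table. Leave alone. Origin at the centre of its underside.
- forceps: Steel forceps lying on the table, about 125 mm long along their x, 5 mm high. Leave alone. Origin at their middle.

How it is judged:
On the way, in this order (a step that is already met when the one before it is completed fails the run):
1. the keeper bar is snapped shut while the focus lever is still at rest (value of joint each of keeper, focus below 0.06 rad), for 0.2 s.
2. the gripper has pushed the focus lever past its first click (value of joint keeper below 0.06 rad and value of joint focus above 0.22685 rad and contact force between the fingers and focus_post above 1 N), for 0.02 s.
3. the gripper holds the focus lever at its fourth click (value of joint keeper below 0.06 rad and value of joint focus between 0.643 and 0.753 rad and contact force between the fingers and focus_post above 1 N), for 0.3 s.
At the end, for the whole second after the job is handed in: The robot is still holding: the focus lever stands still at its fourth click (0.698 rad, within 0.055 rad) with the fingers pressing on the green post with more than 1 N; the keeper bar is shut (under 0.06 rad); the carrier is within 15 mm and every bystander within 30 mm of where it started (all of step 3 and velocity of joint focus between -0.1 and 0.1 rad/s and distance of carrier from where it was at the start of the episode below 0.015 m and distance of each of objective_red, objective_yellow, bottle, dish, slide_box, forceps from where it was at the start of the episode below 0.03 m); the arm keeps its last pose, push and grip.
It fails at once if the focus lever is clicked on past its fourth click towards a fifth (value of joint focus above 0.828 rad).
It fails at once if the focus lever is advanced while the keeper bar is open (value of joint focus above 0.13 rad and value of joint keeper above 0.12 rad).
It fails at once if the slide carrier is pushed out of its recess (distance of carrier from where it was at the start of the episode above 0.015 m).
It fails at once if a bystander (spare objective, bottle, dish, slide box or forceps) is disturbed (distance of any of objective_red, objective_yellow, bottle, dish, slide_box, forceps from where it was at the start of the episode above 0.03 m).
It also fails if it takes over 64 s, if anything falls off the work surface, if the arm or the gripper's body presses on something with over 40 N, if the wrist force passes 120 N, or if a joint passes its speed limit or range.

## Robot

A 6-joint arm with a two-finger parallel gripper is mounted at the origin on the work surface. World frame = base frame: x ahead of the robot, y to its left, z up, the work surface at z = 0. Lengths are in m, angles in rad, forces in N, time in s.
With the tool pointing down it reaches from about 0.3 to 0.75 m from the base axis. Payload 8.5 kg.
Tool frame: the origin (TCP) lies on the centre line of the jaws, within the pads' length; the fingertips stand 8 mm ahead of it and the grasp point (between the pads) lies 11 mm behind it (r.tcp_to_tips is the distance from the TCP to the fingertips, in m); z points along the fingers, y is the direction in which the jaws open and shut (so a half turn about z gives the same grasp; the last joint's range is limited). The gripper opens to 85 mm and grips with 20 to 120 N. Pads are 22 mm wide; open, the fingers measure 114 mm over their backs; the gripper's body (76 mm by 85 mm) begins 54 mm behind the grasp point. The pads swing forward as they close: fully open they stand 13 mm farther back than shut.
Start: joints at [0.943, 0.381, 1.297, -0, 1.464, -0.215], TCP at [0.221, 0.504, 0.239] pointing down, gripper open.
Joint ranges: [-3.11, 3.11], [-0.89, 2.33], [0.22, 2.48], [-1.42, 4.56], [0.17, 2.85], [-2.88, 2.88]. Speed limits (rad/s): [2.39, 2.39, 3.14, 3.14, 3.14, 3.14].

## Interface

Orientations are given as a unit quaternion [x, y, z, w].
In Python, from plant import r gives the robot as it stands.
- The arm moves only by the tool play_rows, never from a script. Its argument "steps" is a list of rows, each a list of 5 numbers: the shift along the tool's x, y, z normalised to -1 to 1, where 1 is 15 cm, then the turn about the tool's z normalised to -1 to 1, where 1 is 360 degrees, then the opening, from -1 (shut) to 1 (fully open). A call has 1 to 12 rows; each row is the pose to reach, as a shift and turn from the pose measured when the call began, along the tool's axes at that moment, turning the shorter way round; what a row does not reach only later rows make up. A row lasts 1/8 s, in which the tool goes at most 62.5 mm and 10.7 degrees, less where a joint would pass 70% of its speed; a pose out of reach is approached as far as the arm can. A call with a number of a shift or a turn outside -1 to 1 is refused whole. A call with a gripper value outside its range is refused whole. The fingers move at their own pace and stop on an object; "force" is the grip in N (left out, the last holds). Time passes only in rows, so rows that repeat a pose let the fingers close. It gives the time, the measured TCP pose, the force and the opening at its end, in the units of the state.
- r.state(): the state, without advancing time (a new reading comes with each control period).
- r.read_camera(name): name is "scene" or "top"; returns a dict with "pixels" (480x640x3 uint8, blue, green, red), "intrinsics" (3x3 intrinsics, pixels), "cam_to_world" (4x4, takes a point from camera to world coordinates). Camera axes: x right, y down, z forward; pixel columns grow to the right and rows downward; lengths in m; the calibration is good to about 2 mm. A picture is of the moment at which its call begins. There is no depth.
- r.sign_off(): hands the job in, once; it reports no verdict.
Trained networks look in a picture, given as the dict that the camera call returned (one of the last four; its "shot" number tells which), for a name from the list of things; names that differ only in an ending like _2 or _b are one class to them, and where a whole thing is asked for, a point or a joint stands for the part that bears it (a point fixed in the world has none). Each returns a list of dicts, best first, with "confidence" (0 to 1); they miss things now and then, are a little off and sometimes report something else, mostly with a low value. They report only what shows in the picture. A call takes as long as a camera call.
- r.look_for(name, picture): "bbox" ([left, top, width, height] in pixels, round what is visible of it).
- r.cut_out(name, picture): "mask" (480x640 bool, what is visible of it) and "bbox" ([left, top, width, height] in pixels, round what is visible of it).
- r.pinpoint(name, picture): "uv" ([column, row] in pixels: a listed point, or the origin of a listed thing).
The state is a dict: "time_s": time; "q": joint angles; "qd": joint speeds; "tau": joint torques, N m; "ee_pos": TCP position; "orientation": TCP orientation; "force": force on the tool from outside, world axes, zero at the start; "torque": the same for the moment, N m; "gripper_width": finger opening in m.
Only numpy, scipy, OpenCV 4.12 (cv2) and the standard library are available. Lean on these libraries where they do the work, as an engineer would, in place of code of your own. Each camera call takes 0.05 s, during which the arm holds its last target.

## Working session

There is one attempt and no reset: what is moved stays moved. The work goes in short steps, Python scripts to look and compute and a tool call to move; the robot and the scene stay as the last step left them, time stands still between calls to the robot, and variables do not carry over. Pictures are saved under pics/ and viewed, and the job is handed in when it is done.

Besides the shell and the picture viewer there is one more tool, called by a JSON object that holds its "api" and its "payload", one argument or row to a line. play_rows: Moves the arm, as the interface text tells. Scaled input: -1 to 1 covers 15 cm each way for a shift and 360 degrees each way for a turn. Its arguments: {"type":"object","properties":{"steps":{"type":"array","items":{"type":"array","items":{"type":"number","minimum":-1,"maximum":1}}},"force":{"type":"number"}},"required":["steps"]}

```bash
mkdir -p pics; ls; cat > h.py <<'E'
import numpy as np, cv2
from plant import r
def ray(p,uv):
    K=np.array(p["intrinsics"]);T=np.array(p["cam_to_world"])
    d=T[:3,:3]@np.linalg.solve(K,[uv[0],uv[1],1.]);return T[:3,3],d
def atz(p,uv,z):
    o,d=ray(p,uv);return o+d*(z-o[2])/d[2]
def proj(p,X):
    K=np.array(p["intrinsics"]);T=np.linalg.inv(np.array(p["cam_to_world"]))
    c=T[:3,:3]@np.array(X)+T[:3,3];u=K@c;return u[:2]/u[2]
E
python3 - <<'E'
from h import *
s=r.state();print({k:np.round(v,3) for k,v in s.items()})
print(r.tcp_to_tips)
H={'keeper_knob':.092,'keeper_hinge':.092,'focus_grip':.097,'focus_hinge':.097,'focus_post':.079,'scope':0,'carrier':.06,'objective_red':.06,'objective_yellow':0,'bottle':0,'dish':0,'slide_box':0,'forceps':0}
for c in ['top','scene']:
    p=r.read_camera(c);cv2.imwrite(f'pics/{c}0.png',p['pixels'])
    print(c,np.round(p['cam_to_world'],3).tolist())
    for n,z in H.items():
        for d in r.pinpoint(n,p)[:1]:
            print(n,np.round(d['uv'],1),round(d['confidence'],2),np.round(atz(p,d['uv'],z),4))
E
```

```text
pics
{'time_s': np.float64(0.0), 'q': array([ 0.943,  0.381,  1.298, -0.   ,  1.464, -0.215]), 'qd': array([-0.   ,  0.001, -0.   ,  0.001,  0.002,  0.001]), 'tau': array([ 0.0000e+00, -4.4847e+01, -2.3128e+01, -0.0000e+00,  5.0000e-03,
        0.0000e+00]), 'ee_pos': array([0.22 , 0.504, 0.239]), 'orientation': array([ 0.205,  0.979, -0.001, -0.   ]), 'force': array([0.142, 0.644, 0.881]), 'torque': array([ 0.023, -0.014, -0.037]), 'gripper_width': np.float64(0.085)}
0.008
top [[0.008, -0.983, 0.182, 0.28], [-1.0, -0.011, -0.013, 0.014], [0.014, -0.182, -0.983, 1.287], [0.0, 0.0, 0.0, 1.0]]
keeper_knob [336.5 236. ] 0.7 [ 0.5101 -0.0239  0.092 ]
keeper_hinge [345.8 212.7] 0.64 [ 0.5776 -0.0499  0.092 ]
focus_grip [368.2 211.6] 0.69 [ 0.5803 -0.1128  0.097 ]
focus_hinge [370.9 185. ] 0.98 [ 0.6585 -0.1212  0.097 ]
focus_post [345.8 210.9] 0.56 [ 0.5861 -0.0506  0.079 ]
scope [341.8 211.7] 0.86 [ 0.6034 -0.0426  0.    ]
carrier [321.4 208.6] 0.51 [0.5969 0.0194 0.06  ]
objective_red [300.2 187.3] 0.54 [0.6606 0.0823 0.06  ]
objective_yellow [373.5 182.4] 0.6 [ 0.6978 -0.1404  0.    ]

[... 220 characters left out ...]
.011, -0.556, -0.831, 1.206], [0.0, 0.0, 0.0, 1.0]]
keeper_knob [322.8 235.8] 0.65 [ 0.4973 -0.0174  0.092 ]
keeper_hinge [284.1 245.4] 0.62 [ 0.5829 -0.047   0.092 ]
focus_grip [266.1 218.2] 0.96 [ 0.5768 -0.1315  0.097 ]
focus_hinge [235.8 232.6] 0.7 [ 0.6543 -0.1377  0.097 ]
focus_post [280.3 248.3] 0.67 [ 0.5902 -0.0532  0.079 ]
carrier [291.8 273.8] 0.79 [0.6009 0.008  0.06  ]
objective_red [281.8 314. ] 0.61 [0.674 0.079 0.06 ]
objective_yellow [383.  442.9] 0.54 [0.6535 0.4081 0.    ]
bottle [444.4 411.7] 0.77 [0.5125 0.4321 0.    ]
dish [186.4 173.5] 0.61 [ 0.6393 -0.4456  0.    ]
slide_box [245.8 150.3] 0.67 [ 0.4687 -0.4237  0.    ]
forceps [496.2 367.4] 0.74 [0.359  0.4247 0.    ]
```

```bash
python3 - <<'E'
import cv2
a=cv2.imread('pics/top0.png')[140:300,260:440];cv2.imwrite('pics/top0c.png',cv2.resize(a,None,fx=4,fy=3.75*4/3.75*0.9375 if 0 else 3.75,interpolation=cv2.INTER_CUBIC))
a=cv2.imread('pics/scene0.png')[160:350,180:380];cv2.imwrite('pics/scene0c.png',cv2.resize(a,None,fx=3,fy=3,interpolation=cv2.INTER_CUBIC))
E
```

```text
(no output)
```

View pics/top0c.png

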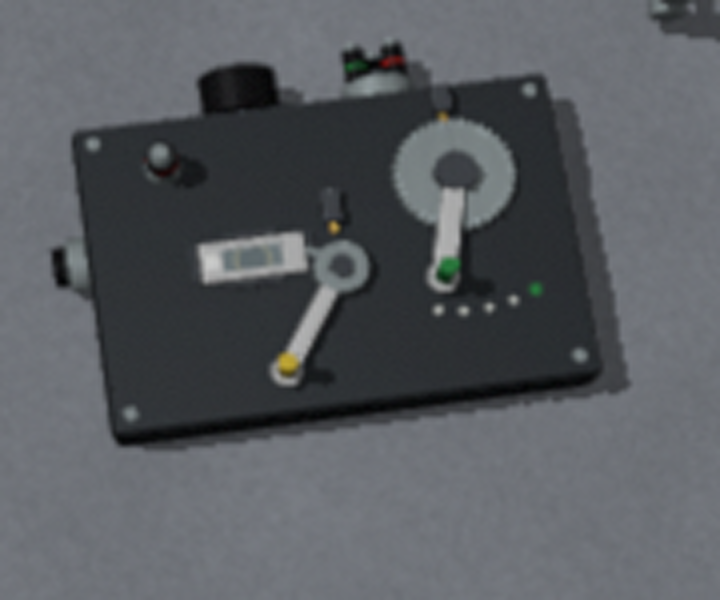

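View pics/scene0c.png

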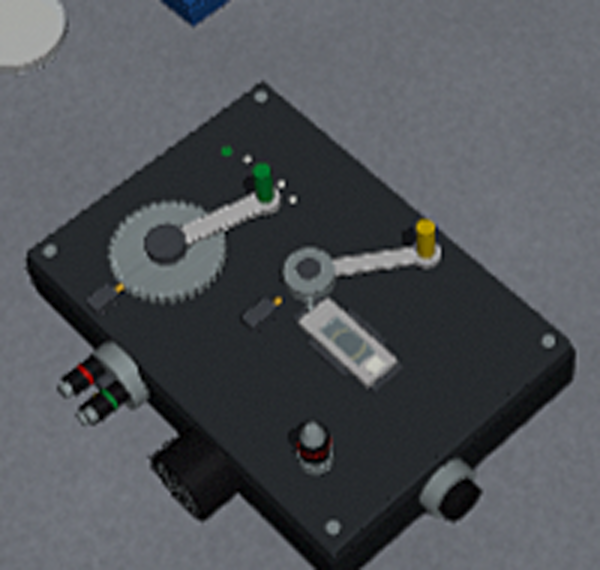

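View pics/scene0.png

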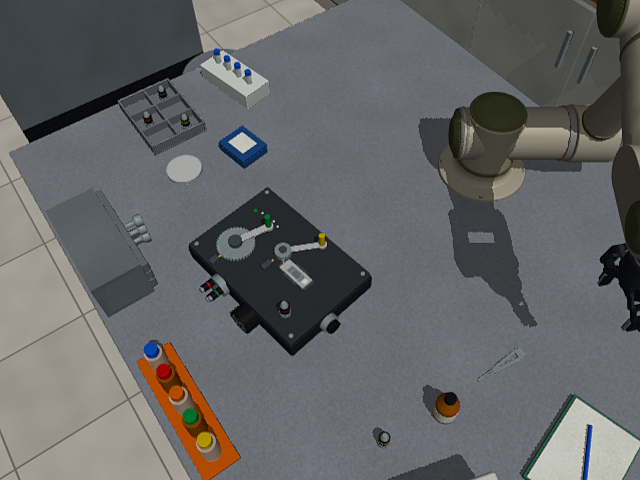

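```bash
cat > fit.py <<'E'
from h import *
from scipy.optimize import least_squares
P={c:r.read_camera(c) for c in ['top','scene']}
t=lambda u,v:(260+u/4,140+v/3.75)
s=lambda u,v:(180+u/3,160+v/3)
def cen(p,uv,lo,hi,rad=5):
    hsv=cv2.cvtColor(p['pixels'],cv2.COLOR_BGR2HSV)
    m=cv2.inRange(hsv,lo,hi);mm=np.zeros_like(m);cv2.circle(mm,(int(round(uv[0])),int(round(uv[1]))),rad,255,-1)
    ys,xs=np.nonzero(m&mm);return np.array([xs.mean(),ys.mean()]),len(xs)
# order screws: (+x,+y),(+x,-y),(-x,+y),(-x,-y)
obs={'top':dict(sc=[t(93,145),t(529,90),t(130,413),t(580,355)],hub=t(457,170),piv=t(342,266),
  dots=[t(438,310),t(464,311),t(489,307),t(514,300),t(536,289)],post=t(450,265),knob=t(289,361)),
 'scene':dict(sc=[s(333,527),s(49,251),s(548,341),s(262,96)],hub=s(166,242),piv=s(309,268),
  dots=[s(293,200),s(281,184),None,s(248,159),s(227,151)],post=s(262,169),knob=s(426,226))}
def W(q,x,y,z):
    c,sn=np.cos(q[2]),np.sin(q[2]);return [q[0]+c*x-sn*y,q[1]+sn*x+c*y,z]
def res(q,full=False):
    out={}
    for k,(c,p) in enumerate(P.items()):
        o=obs[c];off=np.array([q[5+2*k],q[6+2*k],0])
        def e(n,u,X):
            if u is not None: out[c,n]=np.array(u)-.0-proj(p,np.array(X)+off)
        a,b=q[3],q[4]
        for i,(sx,sy) in enumerate([(1,1),(1,-1),(-1,1),(-1,-1)]): e(f'sc{i}',o['sc'][i],W(q,sx*a,sy*b,.061))
        e('hub',o['hub'],W(q,.045,-.095,q[9]))
        e('piv',o['piv'],W(q,-.018,-.002,q[10]))
        for i in range(5):
            th=np.radians(165+10*i);e(f'd{i}',o['dots'][i],W(q,.045+.107*np.cos(th),-.095+.107*np.sin(th),.0605))
        th=np.radians(165);e('post',o['post'],W(q,.045+.085*np.cos(th),-.095+.085*np.sin(th),.106))
        th=np.radians(90)+q[11];e('knob',o['knob'],W(q,-.018+.09*np.cos(th),-.002+.09*np.sin(th),.100))
    if full:return out
    return np.concatenate(list(out.values())+[q[5:9]/.0015,[(q[9]-.085)/.005,(q[10]-.08)/.005]])
f=least_squares(res,[.6,-.04,-.1,.11,.165,0,0,0,0,.085,.08,.9],loss='soft_l1')
q=f.x;print(np.round(q,4),f.cost)
for k,v in res(q,True).items():print(k,np.round(v,2),end=' ')
print()
th=q[11]+np.pi/2
print('knob',W(q,-.018+.09*np.cos(th),-.002+.09*np.sin(th),.092),'hinge',W(q,-.018,-.002,0),'shut',W(q,-.018,.088,0))
for i in range(5):
  a=np.radians(165+10*i);print('post',i,np.round(W(q,.045+.085*np.cos(a),-.095+.085*np.sin(a),.097),4))
print('carrier',W(q,-.018,.06,0))
np.save('q.npy',q)
E
python3 fit.py
```

```text
[ 6.0400e-01 -4.4600e-02  1.5050e-01  1.0820e-01  1.6310e-01  5.0000e-04
 -3.0000e-04 -5.0000e-04  3.0000e-04  8.0700e-02  7.7500e-02  1.0037e+00] 4.42594182451745
('top', 'sc0') [-0.02  0.32] ('top', 'sc1') [-0.15  0.07] ('top', 'sc2') [-0.13 -0.21] ('top', 'sc3') [-0.02 -0.07] ('top', 'hub') [0.25 0.14] ('top', 'piv') [0.07 0.21] ('top', 'd0') [0.01 0.12] ('top', 'd1') [0.08 0.16] ('top', 'd2') [-0.01 -0.03] ('top', 'd3') [0.18 0.04] ('top', 'd4') [0.1  0.04] ('top', 'post') [ 0.47 -0.71] ('top', 'knob') [-0.49 -1.07] ('scene', 'sc0') [-0.02  0.09] ('scene', 'sc1') [-0.23  0.29] ('scene', 'sc2') [-0.04  0.2 ] ('scene', 'sc3') [ 0.25 -0.07] ('scene', 'hub') [0.19 0.53] ('scene', 'piv') [0.1  0.31] ('scene', 'd0') [-0.07  0.23] ('scene', 'd1') [0.04 0.17] ('scene', 'd3') [ 0.23 -0.01] ('scene', 'd4') [-0.   -0.01] ('scene', 'post') [-0.23 -2.45] ('scene', 'knob') [ 0.36 -1.25] 
knob [np.float64(0.5042040994806408), np.float64(-0.012888181647116685), 0.092] hinge [np.float64(0.5865086946311945), np.float64(-0.04930182767581665), 0] shut [np.float64(0.5730111019015977), np.float64(0.03968027721334594), 0]
post 0 [ 0.5783 -0.1224  0.097 ]
post 1 [ 0.5779 -0.1372  0.097 ]
post 2 [ 0.5801 -0.1518  0.097 ]
post 3 [ 0.5849 -0.1659  0.097 ]
post 4 [ 0.592  -0.1789  0.097 ]
carrier [np.float64(0.5772103529730278), np.float64(0.011996955692273138), 0]
```

```bash
cat >> h.py <<'E'
from scipy.spatial.transform import Rotation as R
def go(targets,s=None):
    """targets: list of (x,y,z,jawdeg or None) -> normalised shifts/turn"""
    s=s or r.state();M=R.from_quat(s['orientation']).as_matrix()
    y=M[:,1];cur=np.degrees(np.arctan2(y[1],y[0]))
    print('t',round(float(s['time_s']),2),'tcp',np.round(s['ee_pos'],4),'jaw',round(cur,2),'zaxis',np.round(M[:,2],3),'w',round(float(s['gripper_width']),4),'F',np.round(s['force'],1))
    for x,yy,z,j in targets:
        d=M.T@(np.array([x,yy,z])-s['ee_pos'])/.15
        tn=0 if j is None else -(((j-cur)+90)%180-90)/360
        print(np.round(d,3),round(tn,4))
E
python3 - <<'E'
from h import *
s=r.state()['ee_pos'];e=np.array([.5042,-.0129,.239])
go([(*(s+(e-s)*k),None) for k in (.25,.5,.75,1)])
E
```

```text
t 1.5 tcp [0.2206 0.5038 0.2393] jaw 66.35 zaxis [-0.  0. -1.] w 0.0852 F [ 0.1  0.  -0.2]
[-0.778 -0.599  0.001] 0
[-1.557e+00 -1.198e+00  1.000e-03] 0
[-2.335e+00 -1.798e+00  2.000e-03] 0
[-3.114e+00 -2.397e+00  2.000e-03] 0
```

{"api": "play_rows", "payload": {
  "steps": [
    [-0.39,-0.3,0,0,0],
    [-0.78,-0.6,0,0,0],
    [-0.93,-0.72,0,0,0],
    [-0.93,-0.72,0,0,0]
  ],
  "force": 30
}}

```text
time_s: 2.0
ee_pos: [0.3064, 0.3468, 0.2396]
orientation: [0.207, 0.978, 0.0, 0.0]
force: [0.1, 0.4, -0.5]
gripper_width: 0.0431
```

{"api": "play_rows", "payload": {
  "steps": [
    [-0.39,-0.3,0,0,0],
    [-0.78,-0.6,0,0,0],
    [-0.93,-0.72,0,0,0],
    [-0.93,-0.72,0,0,0]
  ]
}}

```text
time_s: 2.5
ee_pos: [0.3916, 0.1898, 0.2396]
orientation: [0.209, 0.978, 0.0, 0.0]
force: [-0.1, 0.3, 0.4]
gripper_width: 0.0426
```

{"api": "play_rows", "payload": {
  "steps": [
    [-0.35,-0.27,0,0,0],
    [-0.7,-0.54,0,0,0],
    [-0.8,-0.6,0,0,0],
    [-0.8,-0.6,0,0,0]
  ]
}}

```text
time_s: 3.0
ee_pos: [0.4649, 0.0588, 0.2394]
orientation: [0.21, 0.978, 0.0, 0.0]
force: [-0.1, -0.1, -0.2]
gripper_width: 0.043
```

```bash
python3 - <<'E'
from h import *
go([(.5042,-.0129,.239,66.3),(.5042,-.0129,.125,66.3),(.5042,-.0129,.093,66.3)])
E
```

```text
t 3.0 tcp [0.4649 0.0588 0.2394] jaw 65.79 zaxis [ 0.001  0.    -1.   ] w 0.043 F [-0.1 -0.1 -0.2]
[-0.435 -0.328  0.003] -0.0014
[-0.435 -0.328  0.763] -0.0014
[-0.435 -0.329  0.976] -0.0014
```

{"api": "play_rows", "payload": {
  "steps": [
    [-0.22,-0.16,0,0,0],
    [-0.435,-0.328,0,0,0],
    [-0.435,-0.328,0.3,0,0],
    [-0.435,-0.328,0.6,0,0],
    [-0.435,-0.328,0.75,0,0],
    [-0.435,-0.328,0.75,0,0]
  ]
}}

```text
time_s: 3.75
ee_pos: [0.5034, -0.0108, 0.126]
orientation: [0.209, 0.978, 0.0, -0.001]
force: [0.2, 0.0, 0.9]
gripper_width: 0.0426
```

```bash
python3 - <<'E'
from h import *
p=r.read_camera('scene');cv2.imwrite('pics/s1.png',cv2.resize(p['pixels'][120:320,180:420],None,fx=3,fy=3,interpolation=cv2.INTER_CUBIC))
go([(.5042,-.0129,.093,66.3)])
E
```

```text
t 3.8 tcp [ 0.5042 -0.0112  0.1272] jaw 65.9 zaxis [-0.     0.001 -1.   ] w 0.0428 F [-0.7  0.9 -0.3]
[-0.005 -0.01   0.228] -0.0011
```

View pics/s1.png

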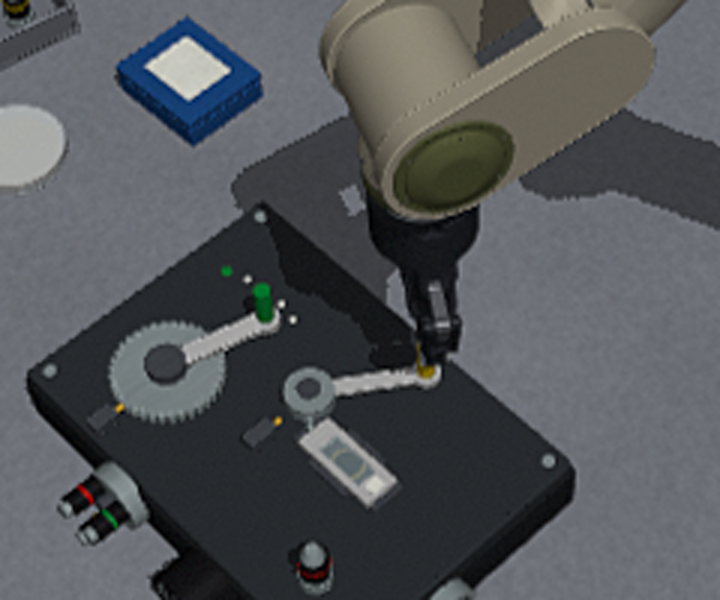

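The image shows the fingers hovering above the yellow knob (around 425,365 in the crop). The keeper, lever and carrier haven't been touched.

{"api": "play_rows", "payload": {
  "steps": [
    [-0.005,-0.01,0.11,0,0],
    [-0.005,-0.01,0.225,0,0],
    [-0.005,-0.01,0.225,0,0],
    [-0.005,-0.01,0.225,0,-1],
    [-0.005,-0.01,0.225,0,-1],
    [-0.005,-0.01,0.225,0,-1],
    [-0.005,-0.01,0.225,0,-1],
    [-0.005,-0.01,0.225,0,-1],
    [-0.005,-0.01,0.225,0,-1]
  ],
  "force": 30
}}

```text
time_s: 4.92
ee_pos: [0.5047, -0.0129, 0.0945]
orientation: [0.209, 0.978, 0.0, 0.001]
force: [-0.7, 1.6, 7.0]
gripper_width: 0.0132
```

```bash
cat > arc.py <<'E'
from h import *
import sys
q=np.load('q.npy')
def W(x,y):
    c,s=np.cos(q[2]),np.sin(q[2]);return np.array([q[0]+c*x-s*y,q[1]+s*x+c*y])
H=W(-.018,-.002)
s=r.state();d=s['ee_pos'][:2]-H
a0=np.arctan2(d[1],d[0])-q[2]-np.pi/2
print('keeper angle est',round(a0,3),'radius',round(np.linalg.norm(d),4))
rad=.09
T=[]
for k in [float(x) for x in sys.argv[1:]]:
    th=k+q[2]+np.pi/2
    T.append((*(H+rad*np.array([np.cos(th),np.sin(th)])),s['ee_pos'][2],min(66,max(np.degrees(k)+8.6+10,20))))
go(T,s)
E
python3 arc.py .9 .8 .7 .6 .5 .4 .3 .2 .1 .03 .0
```

```text
keeper angle est 1.001 radius 0.0896
t 4.92 tcp [ 0.5047 -0.0129  0.0945] jaw 65.9 zaxis [ 0.002  0.    -1.   ] w 0.0132 F [-0.7  1.6  7. ]
[-0.     0.061  0.   ] -0.0003
[-0.009  0.12   0.   ] 0.0041
[-0.024  0.178  0.   ] 0.02
[-0.044  0.234  0.   ] 0.0359
[-0.071  0.288  0.   ] 0.0518
[-0.102  0.34   0.001] 0.0677
[-0.138  0.387  0.001] 0.0836
[-0.179  0.431  0.001] 0.0996
[-0.224  0.471  0.001] 0.1155
[-0.258  0.496  0.001] 0.1266
[-0.273  0.506  0.001] 0.1275
```

{"api": "play_rows", "payload": {
  "steps": [
    [0,0.061,0,0,-1],
    [-0.009,0.12,0,0.004,-1],
    [-0.024,0.178,0,0.02,-1],
    [-0.044,0.234,0,0.036,-1],
    [-0.071,0.288,0,0.052,-1],
    [-0.102,0.34,0,0.068,-1],
    [-0.102,0.34,0,0.068,-1]
  ]
}}

```text
time_s: 5.8
ee_pos: [0.5387, 0.029, 0.0946]
orientation: [0.412, 0.911, 0.001, -0.001]
force: [-4.8, 3.9, 3.4]
gripper_width: 0.0127
```

```bash
python3 arc.py .3 .2 .1 .03 .0 -.02
```

```text
keeper angle est 0.397 radius 0.0917
t 5.8 tcp [0.5387 0.029  0.0946] jaw 41.38 zaxis [-0.001  0.002 -1.   ] w 0.0127 F [-4.8  3.9  3.4]
[-0.024  0.055 -0.   ] 0.0155
[-0.043  0.112  0.   ] 0.0314
[-0.068  0.167  0.   ] 0.0474
[-0.088  0.203 -0.   ] 0.0585
[-0.098  0.219 -0.   ] 0.0594
[-0.104  0.229 -0.   ] 0.0594
```

{"api": "play_rows", "payload": {
  "steps": [
    [-0.024,0.055,0,0.015,-1],
    [-0.043,0.112,0,0.031,-1],
    [-0.068,0.167,0,0.047,-1],
    [-0.088,0.203,0,0.058,-1],
    [-0.1,0.222,0,0.059,-1],
    [-0.103,0.229,0,0.059,-1],
    [-0.103,0.229,0,0.059,-1]
  ]
}}

```text
time_s: 6.68
ee_pos: [0.5743, 0.042, 0.0948]
orientation: [0.572, 0.82, 0.002, -0.002]
force: [-2.5, 7.4, 2.9]
gripper_width: 0.0126
```

```bash
python3 arc.py 0 -.02 -.03; python3 - <<'E'
from h import *
p=r.read_camera('scene');cv2.imwrite('pics/s2.png',cv2.resize(p['pixels'][120:320,180:420],None,fx=3,fy=3,interpolation=cv2.INTER_CUBIC))
E
```

```text
keeper angle est -0.017 radius 0.0921
t 6.67 tcp [0.5743 0.042  0.0948] jaw 20.16 zaxis [-0.002  0.005 -1.   ] w 0.0126 F [-2.5  7.4  2.9]
[-0.012 -0.013 -0.   ] 0.0004
[-0.014 -0.001 -0.   ] 0.0004
[-0.015  0.004 -0.   ] 0.0004
```

View pics/s2.png

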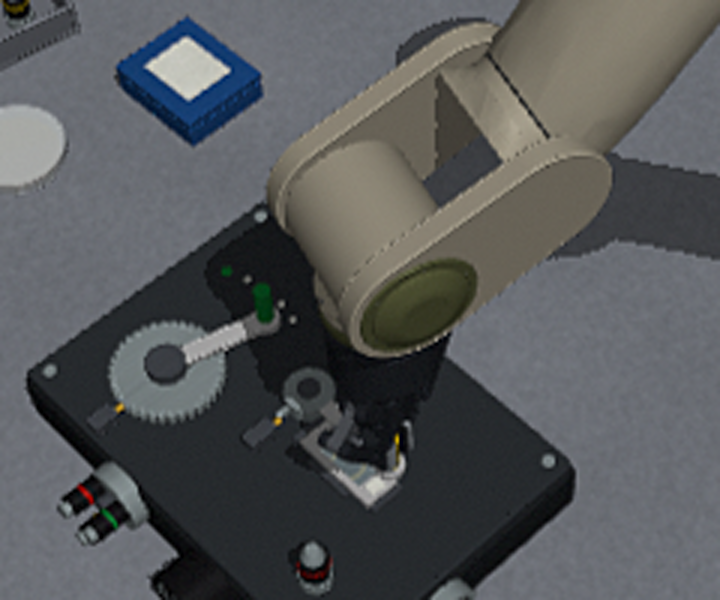

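{"api": "play_rows", "payload": {
  "steps": [
    [-0.01,0.01,0,0,-1],
    [-0.01,0.02,0,0,-1],
    [-0.01,0.02,0,0,-1],
    [-0.01,0.0,0,0,-0.3],
    [-0.01,0.0,0,0,-0.3],
    [-0.01,0.0,0,0,-0.2],
    [-0.01,0.0,-0.2,0,-0.2],
    [-0.01,0.0,-0.5,0,-0.2],
    [-0.01,0.0,-0.7,0,-0.2]
  ]
}}

```text
time_s: 7.85
ee_pos: [0.5755, 0.04, 0.2018]
orientation: [0.572, 0.82, 0.002, -0.001]
force: [-0.8, -0.4, 0.1]
gripper_width: 0.0346
```

```bash
python3 - <<'E'
from h import *
go([(.5783,-.1224,.2,90),(.5783,-.1224,.2,108)])
E
```

```text
t 7.85 tcp [0.5755 0.04   0.2018] jaw 20.16 zaxis [ 0.001  0.005 -1.   ] w 0.0346 F [-0.8 -0.4  0.1]
[-1.023 -0.355  0.007] -0.194
[-1.023 -0.355  0.007] -0.244
```

{"api": "play_rows", "payload": {
  "steps": [
    [-0.25,-0.09,0,-0.027,0],
    [-0.5,-0.18,0,-0.054,0],
    [-0.75,-0.27,0,-0.08,0],
    [-0.95,-0.34,0,-0.11,0],
    [-1,-0.355,0,-0.135,0],
    [-1,-0.355,0,-0.165,0],
    [-1,-0.355,0,-0.194,0],
    [-1,-0.355,0,-0.194,0]
  ]
}}

```text
time_s: 8.85
ee_pos: [0.5773, -0.1192, 0.201]
orientation: [0.001, 1.0, 0.002, 0.0]
force: [0.2, -0.9, 0.5]
gripper_width: 0.0426
```

```bash
python3 - <<'E'
from h import *
print(np.round(r.state()['q'],2))
go([(.5783,-.1224,.13,90),(.5783,-.1224,.095,90)])
p=r.read_camera('scene');cv2.imwrite('pics/s3.png',cv2.resize(p['pixels'][120:320,180:420],None,fx=3,fy=3,interpolation=cv2.INTER_CUBIC))
p=r.read_camera('top');cv2.imwrite('pics/t3.png',cv2.resize(p['pixels'][120:320,240:480],None,fx=3,fy=3,interpolation=cv2.INTER_CUBIC))
E
```

```text
[-0.41  0.48  1.25  0.    1.42 -1.98]
t 8.85 tcp [ 0.5773 -0.1192  0.201 ] jaw 89.9 zaxis [ 0.001  0.005 -1.   ] w 0.0426 F [ 0.2 -0.9  0.5]
[-0.006 -0.024  0.473] -0.0003
[-0.006 -0.025  0.707] -0.0003
```

View pics/s3.png

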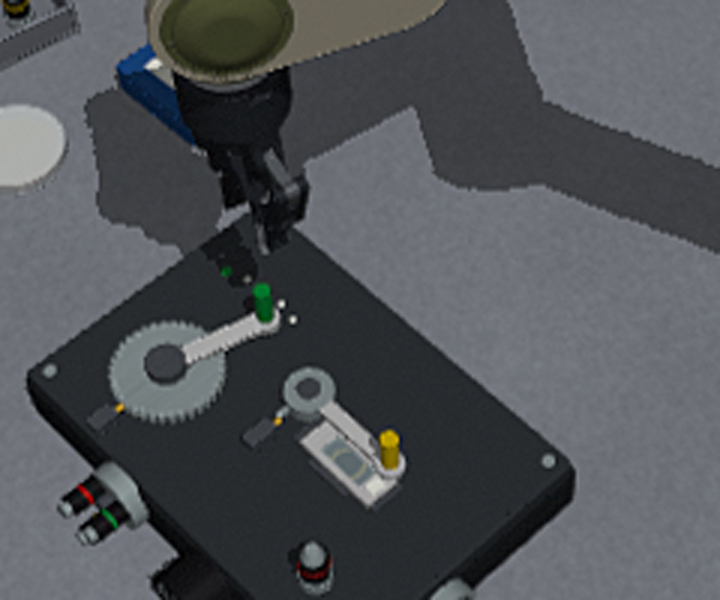

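View pics/t3.png

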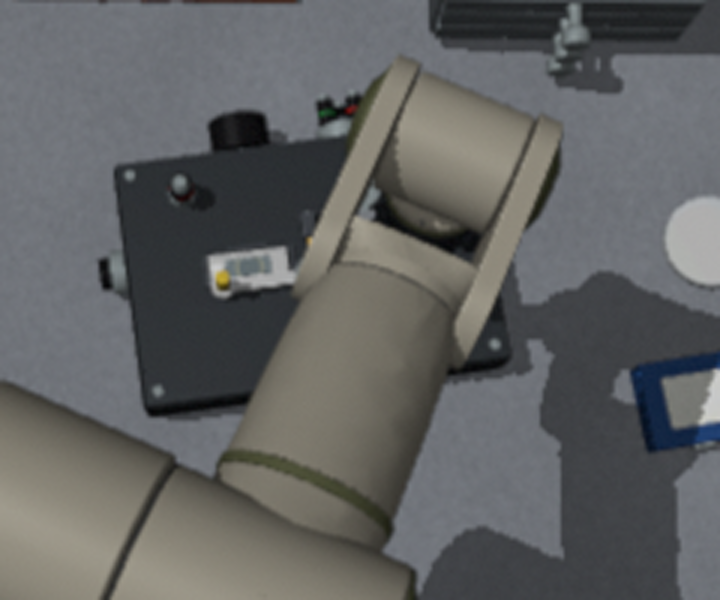

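```bash
cat > ang.py <<'E'
from h import *
q=np.load('q.npy')
def W(x,y,z):
    c,s=np.cos(q[2]),np.sin(q[2]);return [q[0]+c*x-s*y,q[1]+s*x+c*y,z]
def blob(p,lo,hi,near,rad):
    m=cv2.inRange(cv2.cvtColor(p['pixels'],cv2.COLOR_BGR2HSV),lo,hi);k=np.zeros_like(m);cv2.circle(k,tuple(int(v) for v in near),rad,255,-1)
    y,x=np.nonzero(m&k);return (x.mean(),y.mean(),len(x)) if len(x) else None
for c in ['scene','top']:
    p=r.read_camera(c)
    K=lambda a:proj(p,W(-.018-.09*np.sin(a),-.002+.09*np.cos(a),.094))
    F=lambda a:proj(p,W(.045+.085*np.cos(a+np.radians(165)),-.095+.085*np.sin(a+np.radians(165)),.099))
    print(c,'knob',blob(p,(20,100,60),(35,255,255),K(0),14),[np.round(K(a),1).tolist() for a in (0,.06,.12,.28)])
    for lab,a in(('rest',0),('4th',.698)): print(' post near',lab,blob(p,(50,100,30),(85,255,255),F(a),9),np.round(F(a),1))
E
python3 ang.py
```

```text
scene knob (np.float64(309.32894736842104), np.float64(269.11842105263156), 76) [[309.6, 269.5], [311.3, 268.0], [313.0, 266.4], [316.7, 261.8]]
 post near rest (np.float64(267.36986301369865), np.float64(220.02739726027397), 73) [267.6 220.6]
 post near 4th (np.float64(255.2), np.float64(210.0), 10) [249.7 207.5]
top knob (np.float64(313.6818181818182), np.float64(212.77272727272728), 22) [[314.1, 213.7], [314.4, 215.6], [314.9, 217.4], [316.5, 222.1]]
 post near rest None [371.7 212.2]
 post near 4th None [391.6 207.7]
```

The bar is shut: the knob sits within 0.5 px of the angle-0 prediction in both cameras. The lever is at rest.

{"api": "play_rows", "payload": {
  "steps": [
    [-0.006,-0.024,0.25,0,0],
    [-0.006,-0.024,0.5,0,0],
    [-0.006,-0.024,0.7,0,0],
    [-0.006,-0.024,0.7,0,0],
    [-0.006,-0.024,0.7,0,-1],
    [-0.006,-0.024,0.7,0,-1],
    [-0.006,-0.024,0.7,0,-1],
    [-0.006,-0.024,0.7,0,-1],
    [-0.006,-0.024,0.7,0,-1]
  ],
  "force": 40
}}

```text
time_s: 10.18
ee_pos: [0.5787, -0.1218, 0.0976]
orientation: [0.001, 1.0, 0.002, 0.001]
force: [-1.6, 4.9, 6.9]
gripper_width: 0.0127
```

```bash
cat > foc.py <<'E'
from h import *
import sys
q=np.load('q.npy')
def W(x,y):
    c,s=np.cos(q[2]),np.sin(q[2]);return np.array([q[0]+c*x-s*y,q[1]+s*x+c*y])
H=W(.045,-.095)
s=r.state();d=s['ee_pos'][:2]-H
a0=(np.arctan2(d[1],d[0])-q[2]-np.radians(165)+np.pi)%(2*np.pi)-np.pi
t=np.array([-d[1],d[0]])/np.linalg.norm(d)
print('focus est',round(a0,3),'radius',round(np.linalg.norm(d),4),'Ftan',round(float(t@s['force'][:2]),2),'Frad',round(float(d@s['force'][:2]/np.linalg.norm(d)),2))
T=[]
for k in [float(x) for x in sys.argv[1:]]:
    th=k+q[2]+np.radians(165)
    T.append((*(H+.085*np.array([np.cos(th),np.sin(th)])),.096,90+np.degrees(k)*.7))
go(T,s)
E
python3 foc.py .0 .1 .2 .3 .4 .5 .6 .698
```

```text
focus est -0.007 radius 0.0847 Ftan -4.64 Frad 2.11
t 10.18 tcp [ 0.5787 -0.1218  0.0976] jaw 89.86 zaxis [ 0.003  0.005 -1.   ] w 0.0127 F [-1.6  4.9  6.9]
[ 0.003 -0.004  0.011] -0.0004
[ 0.006 -0.06   0.01 ] -0.0115
[ 0.004 -0.117  0.01 ] -0.0227
[-0.004 -0.173  0.01 ] -0.0338
[-0.018 -0.228  0.01 ] -0.045
[-0.037 -0.282  0.009] -0.0561
[-0.061 -0.333  0.009] -0.0672
[-0.09  -0.38   0.009] -0.0782
```

{"api": "play_rows", "payload": {
  "steps": [
    [0.006,-0.06,0,-0.011,-1],
    [0.004,-0.117,0,-0.022,-1],
    [-0.004,-0.173,0,-0.034,-1],
    [-0.018,-0.228,0,-0.045,-1],
    [-0.037,-0.282,0,-0.056,-1],
    [-0.037,-0.282,0,-0.056,-1]
  ]
}}

```text
time_s: 10.92
ee_pos: [0.5843, -0.1638, 0.0977]
orientation: [-0.174, 0.985, 0.002, 0.002]
force: [1.0, 4.1, 0.1]
gripper_width: 0.0125
```

```bash
python3 foc.py .5 .55 .6 .65 .698
```

```text
focus est 0.499 radius 0.0847 Ftan -3.46 Frad -2.46
t 10.93 tcp [ 0.5843 -0.1638  0.0977] jaw 110.01 zaxis [ 0.003  0.005 -1.   ] w 0.0125 F [1.  4.1 0.1]
[ 0.002 -0.001  0.011] -0.0001
[-0.    -0.029  0.011] -0.0057
[-0.003 -0.057  0.011] -0.0113
[-0.008 -0.085  0.011] -0.0168
[-0.014 -0.112  0.011] -0.0222
```

{"api": "play_rows", "payload": {
  "steps": [
    [0,-0.029,0,-0.005,-1],
    [-0.003,-0.057,0,-0.01,-1],
    [-0.008,-0.085,0,-0.015,-1],
    [-0.014,-0.11,0,-0.02,-1],
    [-0.014,-0.11,0,-0.02,-1],
    [-0.014,-0.11,0,-0.02,-1]
  ]
}}

```text
time_s: 11.68
ee_pos: [0.5913, -0.1778, 0.0977]
orientation: [-0.235, 0.972, 0.003, 0.002]
force: [-1.9, 5.3, 0.6]
gripper_width: 0.0121
```

```bash
python3 foc.py .66 .68 .698 .71; python3 ang.py;  python3 - <<'E'
from h import *
p=r.read_camera('scene');cv2.imwrite('pics/s4.png',cv2.resize(p['pixels'][150:310,180:380],None,fx=3.75,fy=3.75,interpolation=cv2.INTER_CUBIC))
E
```

```text
focus est 0.683 radius 0.085 Ftan -5.53 Frad -1.29
t 11.68 tcp [ 0.5913 -0.1778  0.0977] jaw 117.19 zaxis [ 0.002  0.006 -1.   ] w 0.0121 F [-1.9  5.3  0.6]
[0.001 0.013 0.011] 0.002
[0.    0.002 0.011] -0.0002
[-0.001 -0.009  0.011] -0.0022
[-0.002 -0.015  0.011] -0.0036
scene knob (np.float64(309.32894736842104), np.float64(269.11842105263156), 76) [[309.6, 269.5], [311.3, 268.0], [313.0, 266.4], [316.7, 261.8]]
 post near rest None [267.6 220.6]
 post near 4th (np.float64(248.42857142857142), np.float64(207.37142857142857), 35) [249.7 207.5]
top knob (np.float64(313.6818181818182), np.float64(212.77272727272728), 22) [[314.1, 213.7], [314.4, 215.6], [314.9, 217.4], [316.5, 222.1]]
 post near rest None [371.7 212.2]
 post near 4th None [391.6 207.7]
```

View pics/s4.png

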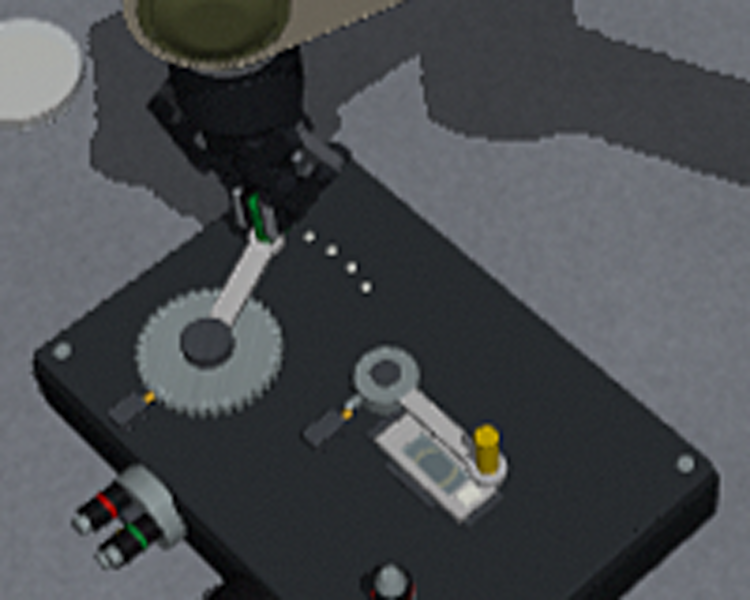

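The picture shows the lever past four white dots, lying over the hidden green one. The post is gripped near (258,215), and the bar is shut with its knob at (487,450). I'll nudge the lever about 1 mm and check the force.

{"api": "play_rows", "payload": {
  "steps": [
    [-0.001,-0.008,0,-0.002,-1],
    [-0.001,-0.008,0,-0.002,-1],
    [-0.001,-0.008,0,-0.002,-1],
    [-0.001,-0.008,0,-0.002,-1]
  ]
}}

```text
time_s: 12.32
ee_pos: [0.5913, -0.1778, 0.0977]
orientation: [-0.241, 0.971, 0.003, 0.001]
force: [-2.0, 5.3, 0.7]
gripper_width: 0.0126
```

```bash
python3 foc.py .698; python3 - <<'E'
from h import *
q=np.load('q.npy')
def W(x,y,z):
    c,s=np.cos(q[2]),np.sin(q[2]);return [q[0]+c*x-s*y,q[1]+s*x+c*y,z]
p=r.read_camera('scene');im=cv2.resize(p['pixels'][190:250,210:290],None,fx=9,fy=9,interpolation=cv2.INTER_CUBIC)
for a,col in((.643,(0,0,255)),(.698,(0,255,0)),(.753,(255,0,0))):
    th=a+np.radians(165)
    pt=[tuple(((proj(p,W(.045+R_*np.cos(th),-.095+R_*np.sin(th),.079))-[210,190]+.5)*9).astype(int).tolist()) for R_ in(.02,.085)]
    cv2.line(im,*pt,col,1)
cv2.imwrite('pics/s5.png',im)
E
```

```text
focus est 0.684 radius 0.085 Ftan -5.49 Frad -1.17
t 12.32 tcp [ 0.5913 -0.1778  0.0977] jaw 117.88 zaxis [ 0.     0.007 -1.   ] w 0.0126 F [-2.   5.3  0.7]
[-0.    -0.008  0.012] -0.0003
```

View pics/s5.png

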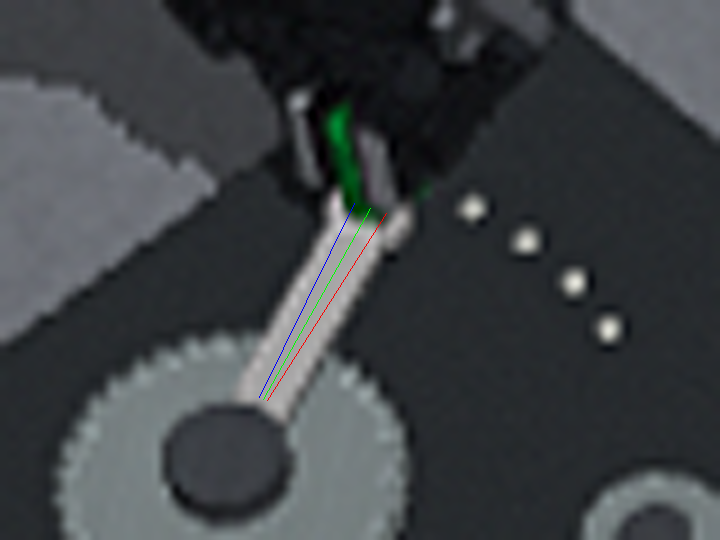

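The arm's centre line lies along the green (0.698) line, between the red and blue limits, and it's standing still. The pushing force is steady at about 5.5 N. I'm handing in.

```bash
python3 foc.py .698; python3 -c "
from h import *
print(r.sign_off())"; python3 foc.py .698
```

```text
focus est 0.684 radius 0.085 Ftan -5.64 Frad -0.51
t 12.38 tcp [ 0.5913 -0.1778  0.0977] jaw 117.88 zaxis [ 0.     0.007 -1.   ] w 0.0128 F [-2.6  5.   0.5]
[-0.    -0.008  0.012] -0.0003
the job is handed in; nothing more can be done
None
the job is handed in; nothing more can be done
```

I swung the keeper bar shut by its yellow knob, then gripped the green post and advanced the focus lever to its fourth click. I handed the job in at about 12.4 s, still holding the post.

**Last checks:**
- **Keeper bar:** the knob was within about 1 px of its shut position in both cameras, which is well under 0.06 rad.
- **Focus lever:** the tool pose gave about 0.684 rad, while the image overlay put the arm on the 0.698 line. Both are inside the 0.643–0.753 window. The lever stood still, pushing back with about 5.5 N and gripped at 40 N.
- **Disagreement:** my final nudge of about 1 mm, meant to close that gap, did not move the measured pose. I left it there because the lever was already inside the window.
- **Bystanders and carrier:** the carrier looked in its recess, and the last pictures showed nothing moved. I did not measure their positions again at the end.

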